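Prise the spring clip off the locating pin with the forked wedge

TASK

Take the forked wedge (the one with a slot between two prongs, not the solid one) by its upright handle and slide it flat along the pin's plate, one prong either side of the pin, under the two wings of the spring clip, until the ramps have spread the clip's jaws and eased them up off the pin's bulged head, and the clip lies loose and level on the flat part of the prongs. Leave the fork lying flat there with the clip on it. Do not touch the clip with the fingers, and leave the solid wedge where it is.

Things in the scene. Friction and masses are not known exactly. Their poses are not given: they have to be found in the camera images.
- pin_plate: Fixed aluminium plate 150 x 90 x 8 mm (x, y, z) with a 15 mm thick upright pin at its centre (21 mm foot ring, 4 mm high). Origin: centre of the plate's underside, on the pin's axis, z up. Pin top 40.5 mm above the origin, slim (8 mm) above its bulged head. The clip's wings stick out along +y and -y, so the fork goes in along +x or -x (both ends alike), sliding on the plate's smooth top.
- clip: Dark spring clip, 150 g: plate 24 x 30 mm, 11 mm high, a wing 16 mm wide (x) reaching to 33 mm either side along its y. Origin: centre, level with the wings' underside; at the start 17.7 mm above the plate's origin (9.7 mm above its top), axes as the plate's. Raised 2 to 8 mm its jaws spread over the pin's head (under 15 N push on the fork); at 12 mm, on the prongs' flat top, they are off it.
- fork: Steel forked wedge, 160 g. Origin: underside, centre of handle; +x to the prong tips. Upright black handle 40 (x) x 24 (y) x 62 mm high: grip across y, 40 to 55 mm up. Two prongs, y = 14 to 28 mm each side, 28 mm slot between, from x = 22 to 133; 22 mm high and flat to x = 66, then a straight ramp down to 4 mm at the tips. Fully in: pin at x = 48 (38 to 56) in the slot, fork flat on the plate.
- solid_wedge: Loose steel wedge with the same handle and outer size as the fork, but its blade is solid, with no slot: not wanted. Origin and axes as for the fork.
There are look-alikes about, which are no part of the job. Of the things like the clip, leave any that is blue or orange; of the rest the larger one is meant.

How it is judged:
By the outcome, as a careful person would: the job done as asked, in the order asked, and still so for the second after the job is handed in, with the robot touching nothing.
It also fails if it takes over 40 s, if anything falls off the work surface, if the arm or the gripper's body presses on something with over 40 N, if the wrist force passes 120 N, or if a joint passes its speed limit or range.

ROBOT

A 6-joint arm with a two-finger parallel gripper is mounted at the origin on a cart in front of the work surface, level with it; the furniture and walls round the work are solid. World frame = base frame: x ahead of the robot, y to its left, z up, the work surface at z = 0. Lengths are in mm, angles in rad, forces in N, time in s.
With the tool pointing down it reaches from about 325 to 1000 mm from the base axis. Payload 5.1 kg.
Tool frame: the origin (TCP) lies between the finger pads; the fingertips stand ahead of it and the grasp point (between the pads) lies 6 mm ahead of it (robot.nose_length is the z of the fingertips in the tool frame, in mm); z points along the fingers, y is the direction in which the jaws open and shut (so a half turn about z gives the same grasp; the last joint's range is limited). The gripper opens to 85 mm and grips with 20 to 120 N. Pads are 22 mm wide; open, the fingers measure 114 mm over their backs; the gripper's body (76 mm by 85 mm) begins 54 mm behind the grasp point. The pads swing forward as they close: fully open they stand 13 mm farther back than shut.
Start: joints at [-1.283, 0.124, 1.65, -0, 1.367, -0.083], TCP at [235.502, -605.825, 256.322] pointing down, gripper open.
Joint ranges: [-2.61, 2.61], [-1.02, 2.33], [0.03, 2.71], [-1.35, 4.49], [0.32, 2.68], [-2.91, 2.91]. Speed limits (rad/s): [2.57, 2.57, 3.14, 3.14, 3.14, 3.14].

INTERFACE

Orientations are given as a unit quaternion [w, x, y, z].
In Python, from workcell import robot, vision, workorder gives the robot as it stands.
- The arm moves only by the tool move_arm, never from a script. Its arguments are lists of equal length, an entry for each row: "jaw": the opening in per cent of the stroke, from 0 (shut) to 100 (fully open); "translation": the shift along the tool's x, y, z in units of 30 mm (1.0 is 30 mm), a list of three; "turn": the turn about the tool's z in units of 6 degrees (1.0 is 6 degrees). A call has 1 to 10 rows; each row shifts and turns the commanded pose from where the row before left it, along the tool's axes as they then stand; what a row does not reach is not made up. A row lasts 1/12 s, in which the tool goes at most 41.7 mm and 7.16 degrees, less where a joint would pass 70% of its speed; a pose out of reach is approached as far as the arm can. A call is refused whole if a number of a shift passes 1 or a number of a turn 1, either way. A call with a gripper value outside its range is refused whole. The fingers move at their own pace and stop on an object; the grip force is fixed at half the most. Time passes only in rows, so rows that do not move let the fingers close. It gives the time, the measured TCP pose, the force and the opening at its end, in the units of the state.
- robot.get_state(): the state, without advancing time (a new reading comes with each control period).
- vision.read_camera(name): name is "scene" or "top"; returns (picture, depth): 384x512x3 uint8, blue, green, red; 384x512 float32, mm along the optical axis (not along the pixel's ray), 0 where there is no reading.
- vision.camera_params(name): a dict with "intrinsics" (3x3 intrinsics, pixels), "position" and "attitude" of the camera in the world. Camera axes: x right, y down, z forward; pixel columns grow to the right and rows downward; lengths in mm; the calibration is good to about 2 mm. A picture is of the moment at which its call begins. camera_params takes no time and is no camera call.
- workorder.close_job(): hands the job in, once; it reports no verdict.
The state is a dict: "time": time; "joints": joint angles; "qd": joint speeds; "joint_efforts": joint torques, N m; "tcp_pos": TCP position; "ee_rot": TCP orientation; "contact_force": force on the tool from outside, world axes, zero at the start; "wrist_torque": the same for the moment, N m; "grip_width": opening from 0.0 (shut) to 1.0 (fully open).
Only numpy, scipy, OpenCV 4.12 (cv2) and the standard library are available. Lean on these libraries where they do the work, as an engineer would, in place of code of your own. Each camera call takes 0.05 s, during which the arm holds its last target.

## Working session

There is one attempt and no reset: what is moved stays moved. The work goes in short steps, Python scripts to look and compute and a tool call to move; the robot and the scene stay as the last step left them, time stands still between calls to the robot, and variables do not carry over. Pictures are saved under pics/ and viewed, and the job is handed in when it is done.

Besides the shell and the picture viewer there is one more tool, called in YAML: its name, and indented under it one key for each argument. move_arm: Moves the arm, as the interface text tells. Its arguments: {"type":"object","properties":{"jaw":{"type":"array","items":{"type":"number"}},"translation":{"type":"array","items":{"type":"array","items":{"type":"number"}}},"turn":{"type":"array","items":{"type":"number"}}},"required":["jaw","translation","turn"]}

```bash
ls; mkdir -p pics
cat > h.py <<'E'
import numpy as np, cv2
from workcell import robot, vision, workorder
from scipy.spatial.transform import Rotation as R
def cam(n):
    p=vision.camera_params(n); return p
def shot(n,tag):
    im,d=vision.read_camera(n); cv2.imwrite(f'pics/{tag}.png',im); np.savez(f'pics/{tag}.npz',im=im,d=d); return im,d
E
python3 - <<'E'
from h import *
for n in('scene','top'):
    print(cam(n)); im,d=shot(n,n+'0'); print(im.shape,(d>0).mean())
print(robot.get_state(), robot.nose_length)
E
```

```text
pics
{'intrinsics': array([[396.60216844,   0.        , 253.1952267 ],
       [  0.        , 396.60216844, 186.53944648],
       [  0.        ,   0.        ,   1.        ]]), 'position': array([-185.29080235, -417.16879233,  570.55381134]), 'attitude': array([-0.40698841,  0.75817563, -0.44960174,  0.23955881])}
(384, 512, 3) 0.9856109619140625
{'intrinsics': array([[410.66016526,   0.        , 252.44019615],
       [  0.        , 410.66016526, 189.97834828],
       [  0.        ,   0.        ,   1.        ]]), 'position': array([469.83849559,   2.53194555, 901.74609268]), 'attitude': array([ 0.02891738, -0.69838684,  0.71382085, -0.0433521 ])}
(384, 512, 3) 0.9959564208984375
{'time': 0.1, 'joints': array([-1.28259227e+00,  1.24456275e-01,  1.65154762e+00,  1.50596327e-05,
        1.36749608e+00, -8.26163793e-02]), 'qd': array([ 0.00098779, -0.00146068, -0.00341845, -0.00173978, -0.00180109,
        0.00140543]), 'joint_efforts': array([ 3.02453582e-04, -4.24930787e+01, -3.66653895e+01, -1.28439133e-04,
        3.93970055e-03, -1.89799984e-06]), 'tcp_pos': array([ 235.36907076, -605.34529218,  255.15927104]), 'ee_rot': array([-9.49381802e-04,  9.82860544e-01,  1.84348153e-01, -9.05233748e-05]), 'contact_force': array([ 0.61831737, -0.25563448,  0.10905653]), 'wrist_torque': array([-0.01025039, -0.01227361,  0.00557319]), 'grip_width': 0.9987677199103485} 25.0
```

View pics/scene0.png

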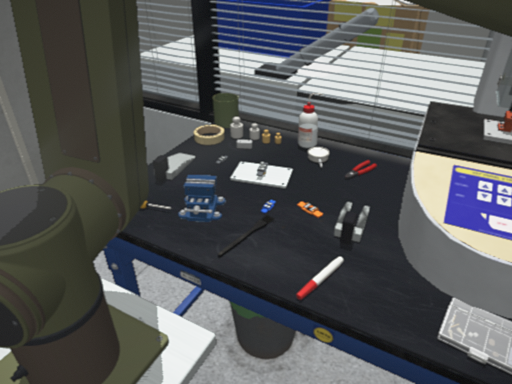

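View pics/top0.png

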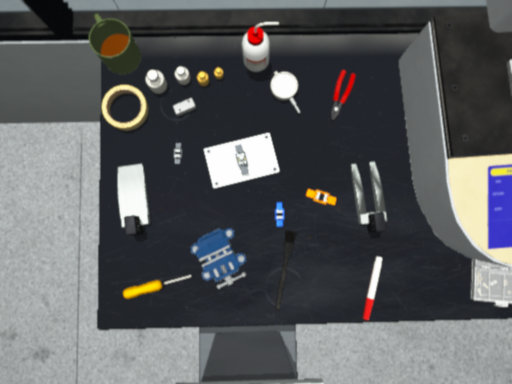

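The top view shows the plate with the clip at about (242,160). The fork's handle is at (375,222) with its prongs pointing up-image to (363,165), and the solid wedge is at (132,200). Blue and orange clips are decoys, and so is a small grey one at (178,152). Next I'll measure the plate and fork.

```bash
cat >> h.py <<'E'
def cloud(n,d):
    p=cam(n);K=p['intrinsics'];v,u=np.mgrid[:d.shape[0],:d.shape[1]]
    P=np.stack([(u-K[0,2])/K[0,0]*d,(v-K[1,2])/K[1,1]*d,d],-1)
    q=p['attitude'];return P@R.from_quat([q[1],q[2],q[3],q[0]]).as_matrix().T+p['position']
def onplane(n,uv,z):
    p=cam(n);K=p['intrinsics'];q=p['attitude'];uv=np.atleast_2d(uv).astype(float)
    r=np.c_[(uv[:,0]-K[0,2])/K[0,0],(uv[:,1]-K[1,2])/K[1,1],np.ones(len(uv))]@R.from_quat([q[1],q[2],q[3],q[0]]).as_matrix().T
    return p['position']+r*((z-p['position'][2])/r[:,2])[:,None]
E
python3 - <<'E'
from h import *
f=np.load('pics/top0.npz');im,d=f['im'],f['d'];P=cloud('top',d)
np.set_printoptions(precision=1,suppress=True)
print('table z',np.median(P[240:300,300:360,2]), 'plate z',np.median(P[150:156,212:225,2]))
a=im[125:200,195:290];b=im[150:245,335:400]
A=cv2.resize(a,None,fx=6,fy=6,interpolation=cv2.INTER_CUBIC);cv2.imwrite('pics/pl.png',A)
cv2.imwrite('pics/fk.png',cv2.resize(b,None,fx=6,fy=6,interpolation=cv2.INTER_CUBIC))
g=im.min(2)
m=np.zeros(g.shape,np.uint8);m[125:200,195:290]=(g>150)[125:200,195:290]
c=max(cv2.findContours(m,0,2)[0],key=cv2.contourArea);h=cv2.convexHull(c)
W=onplane('top',h[:,0],8)[:,:2].astype(np.float32);print('plate',cv2.minAreaRect(W))
# fork
z=P[...,2];roi=np.zeros(g.shape,bool);roi[150:245,335:400]=1
ha=roi&(z>50)&(z<75);print('handle z',np.median(z[ha]),ha.sum());print(cv2.minAreaRect(P[ha][:,:2].astype(np.float32)),P[ha].mean(0))
pr=roi&(z>6)&(z<30);print('prong',cv2.minAreaRect(P[pr][:,:2].astype(np.float32)),P[pr][:,2].max())
ro=np.zeros(g.shape,bool);ro[140:180,225:260]=1
cl=ro&(z>20)&(z<60);print('clip',cv2.minAreaRect(P[cl][:,:2].astype(np.float32)),P[cl].mean(0),z[cl].max(),cl.sum())
E
```

```text
table z -0.4510002230785517 plate z 7.3112711671865895
plate ((628.8453369140625, 6.3990478515625), (91.32844543457031, 151.727294921875), 12.973139762878418)
handle z 61.06069698647673 246
((485.9510498046875, -275.40972900390625), (39.55692672729492, 24.577823638916016), 4.056412220001221) [ 485.9 -273.9   60.4]
prong ((540.2261962890625, -248.5375518798828), (150.4612274169922, 101.91395568847656), 4.379024505615234) 29.976256725166763
clip ((629.6786499023438, 6.318201065063477), (65.78594970703125, 23.74100112915039), 12.762253761291504) [629.4   6.3  25.4] 42.940628610100816 255
```

Run:
```python
import cv2,numpy as np
a=cv2.imread('pics/pl.png');b=cv2.imread('pics/fk.png');h=570
o=np.zeros((570,960,3),np.uint8);o[:450,:570]=a;o[:570,570:960]=b
cv2.imwrite('pics/both.png',cv2.resize(o,(800,475)))
```

```text
(no output)
```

View pics/both.png

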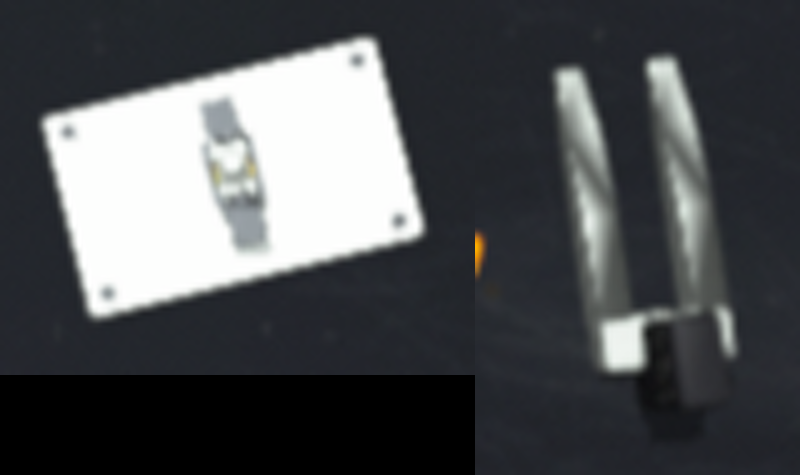

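Plate and clip agree: pin at about (629, 6), plate y axis at 13°, and all sizes match. The fork handle is at (486,-274.5), heading about 4°, and its top at 61 mm is as expected. Before moving I'll check clearance to the machine on the right.

Run:
```python
from h import *
np.set_printoptions(precision=1,suppress=True)
Q=[]
for n in('top','scene'):
    f=np.load(f'pics/{n}0.npz');P=cloud(n,f['d']);P=P[f['d']>0];Q.append(P)
P=np.vstack(Q)
for x0 in range(200,800,50):
    s=P[(P[:,0]>x0)&(P[:,0]<x0+50)&(P[:,1]<-290)&(P[:,1]>-800)&(P[:,2]>30)]
    print(x0, 'h>30 ymax',s[:,1].max() if len(s) else None,'zmax',s[:,2].max() if len(s) else None)
# fork fine
f=np.load('pics/top0.npz');P=cloud('top',f['d'])[150:245,335:400].reshape(-1,3)
c=np.array([486,-274.5])
for a in (2,3,4,5,6):
    t=np.radians(a);X=(P[:,:2]-c)@np.array([[np.cos(t),-np.sin(t)],[np.sin(t),np.cos(t)]])
    m=(P[:,2]>3)&(P[:,2]<24)&(X[:,0]>30)&(X[:,0]<140)&(abs(X[:,1])<40)
    L=X[m&(X[:,1]>0)];Rr=X[m&(X[:,1]<0)]
    print(a,X[m][:,0].max(),np.percentile(L[:,1],[2,50,98]),np.percentile(Rr[:,1],[2,50,98]),np.polyfit(L[:,0],L[:,1],1)[0],np.polyfit(Rr[:,0],Rr[:,1],1)[0])
```

```text
200 h>30 ymax None zmax None
250 h>30 ymax None zmax None
300 h>30 ymax None zmax None
350 h>30 ymax -474.83918141140083 zmax 139.7479901072117
400 h>30 ymax -407.2147321170158 zmax 155.9624196293007
450 h>30 ymax -290.1578023497765 zmax 167.51585019230288
500 h>30 ymax -363.28503209082055 zmax 178.28302942696087
550 h>30 ymax -357.4298708638535 zmax 205.76946745769692
600 h>30 ymax -354.6250967112915 zmax 208.50791990273183
650 h>30 ymax -352.4379612985357 zmax 330.9700705731741
700 h>30 ymax -349.2646178098291 zmax 345.6829846553974
750 h>30 ymax -346.81270807491063 zmax 353.3864536821161
2 138.55075478871828 [14.8 26.  32.9] [-26.8 -15.4  -8.8] 0.04200178383073663 0.03217767176248587
3 138.02437406312544 [14.7 24.8 31.2] [-27.2 -16.8 -10.6] 0.02558201994385578 0.015942569155170942
4 138.3411689291962 [14.1 23.5 29.5] [-27.7 -18.1 -12.2] 0.012646477257343636 0.004908813662156619
5 138.79295859516412 [13.2 22.  27.9] [-28.6 -19.5 -13.9] -0.004291752856949935 -0.01363603089510358
6 139.20247058142633 [12.  20.5 26.6] [-29.9 -21.  -14.8] -0.019239340476990278 -0.027932520787731716
```

move_arm:
  jaw: [100, 100, 100, 100, 100, 100, 100, 100, 100, 100]
  translation:
    - [0.79, -0.483, 0]
    - [0.79, -0.483, 0]
    - [0.79, -0.483, 0]
    - [0.79, -0.483, 0]
    - [0.79, -0.483, 0]
    - [0.79, -0.483, 0]
    - [0.79, -0.483, 0]
    - [0.79, -0.483, 0]
    - [0.79, -0.483, 0]
    - [0.79, -0.483, 0]
  turn: [0, 0, 0, 0, 0, 0, 0, 0, 0, 0]

```text
time: 0.93
tcp_pos: [404.3, -383.5, 255.7]
ee_rot: [-0.0, 0.983, 0.184, -0.0]
contact_force: [1.0, -0.3, 0.2]
grip_width: 1.003
```

move_arm:
  jaw: [100, 100, 100, 100, 100, 100, 100, 100, 100]
  translation:
    - [0.79, -0.483, 0]
    - [0.79, -0.483, 0]
    - [0.79, -0.483, 0]
    - [0.79, -0.483, 0]
    - [0.79, -0.483, 0]
    - [0, 0, 0]
    - [0, 0, 0]
    - [0, 0, 0]
    - [0, 0, 0]
  turn: [0, 0, 0, 0, 0, 0.9, 0.9, 0.98, 0]

```text
time: 1.68
tcp_pos: [488.0, -274.0, 255.7]
ee_rot: [-0.0, 0.999, 0.039, -0.0]
contact_force: [-0.3, 0.0, 0.3]
grip_width: 0.999
```

```bash
cat >> h.py <<'E'
def st():
    s=robot.get_state();q=s['ee_rot'];M=R.from_quat([q[1],q[2],q[3],q[0]]).as_matrix()
    np.set_printoptions(precision=2,suppress=True)
    print('t',round(s['time'],2),'tcp',s['tcp_pos'],'yaw',np.degrees(np.arctan2(M[1,0],M[0,0])).round(2),'z',M[:,2],'F',s['contact_force'],'T',s['wrist_torque'],'grip',round(s['grip_width'],3))
    return s,M
def to(target,yaw=None):
    s,M=st();d=M.T@(np.array(target)-s['tcp_pos']);print('units',d/30)
    if yaw is not None: print('turn',(np.degrees(np.arctan2(M[1,0],M[0,0]))-yaw)/6)
E
python3 -c "
from h import *
to([488,-274.2,51],4.5)"
```

```text
t 1.68 tcp [ 488.01 -273.95  255.75] yaw 4.51 z [-0.  0. -1.] F [-0.3   0.01  0.35] T [ 0.  0. -0.] grip 0.999
units [0.   0.01 6.82]
turn 0.0011721359462487275
```

move_arm:
  jaw: [100, 100, 100, 100, 100, 100, 100, 100, 100, 100]
  translation:
    - [0, 0, 0.9]
    - [0, 0, 0.9]
    - [0, 0, 0.9]
    - [0, 0, 0.9]
    - [0, 0, 0.9]
    - [0, 0, 0.9]
    - [0, 0, 0.7]
    - [0, 0, 0.4]
    - [0, 0, 0.32]
    - [0, 0, 0]
  turn: [0, 0, 0, 0, 0, 0, 0, 0, 0, 0]

```text
time: 2.52
tcp_pos: [487.0, -273.8, 49.8]
ee_rot: [-0.001, 0.999, 0.04, -0.001]
contact_force: [-0.2, 0.4, -1.3]
grip_width: 0.998
```

```bash
python3 -c "
from h import *
st()
a,_=shot('scene','s1');b,_=shot('top','t1')
o=np.hstack([cv2.resize(a[170:270,290:410],None,fx=3.3,fy=3.3),cv2.resize(b[150:250,320:440],None,fx=3.3,fy=3.3)]);cv2.imwrite('pics/g1.png',o)"
```

```text
t 2.52 tcp [ 487.03 -273.82   49.82] yaw 4.62 z [-0.  0. -1.] F [-0.22  0.44 -1.26] T [ 0.05 -0.03 -0.01] grip 0.998
```

View pics/g1.png

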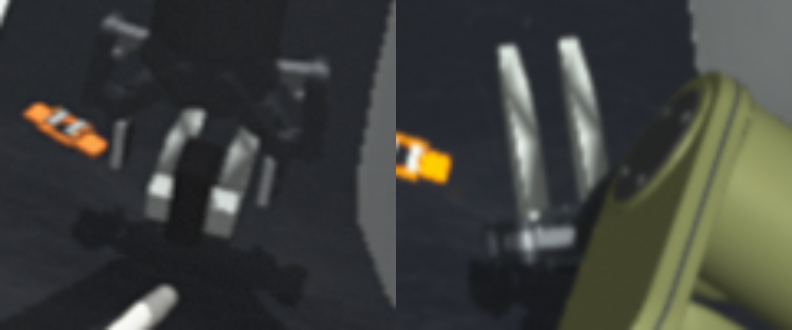

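The open pads straddle the handle: pads at (118,145) and (265,180) in the crop, handle at (192,190). I'll close the gripper.

move_arm:
  jaw: [20, 0, 0, 0, 0, 0, 0, 0, 0, 0]
  translation:
    - [0, 0, 0]
    - [0, 0, 0]
    - [0, 0, 0]
    - [0, 0, 0]
    - [0, 0, 0]
    - [0, 0, 0]
    - [0, 0, 0]
    - [0, 0, 0]
    - [0, 0, 0]
    - [0, 0, 0]
  turn: [0, 0, 0, 0, 0, 0, 0, 0, 0, 0]

```text
time: 3.45
tcp_pos: [488.5, -274.7, 52.4]
ee_rot: [0.0, 0.999, 0.04, 0.0]
contact_force: [-0.1, 0.2, 5.2]
grip_width: 0.272
```

```bash
python3 -c "
from h import *
st()"
```

```text
t 3.45 tcp [ 488.46 -274.69   52.35] yaw 4.57 z [ 0. -0. -1.] F [-0.11  0.19  5.17] T [ 0.06  0.07 -0.02] grip 0.272
```

move_arm:
  jaw: [0, 0, 0, 0, 0, 0, 0, 0, 0, 0]
  translation:
    - [0, 0, -0.3]
    - [0, 0, -0.6]
    - [0, 0, -0.8]
    - [0, 0, -0.8]
    - [0, 0, -0.6]
    - [0, 0, -0.3]
    - [0.3, -0.2, 0]
    - [0.69, -0.4, 0]
    - [0.69, -0.4, 0]
    - [0.69, -0.4, 0]
  turn: [0, 0, 0, 0, 0, 0, 0, 0, 0, 0]

```text
time: 4.28
tcp_pos: [555.5, -225.4, 151.4]
ee_rot: [-0.001, 0.999, 0.039, -0.001]
contact_force: [-0.4, -0.2, -1.2]
grip_width: 0.274
```

move_arm:
  jaw: [0, 0, 0, 0, 0, 0, 0, 0, 0, 0]
  translation:
    - [0.69, -0.4, 0]
    - [0.69, -0.4, 0]
    - [0.69, -0.4, 0]
    - [0.69, -0.4, 0]
    - [0.69, -0.4, 0]
    - [0.37, -0.21, 0]
    - [0, 0, 0]
    - [0, 0, 0]
    - [0, 0, 0]
    - [0, 0, 0]
  turn: [0, 0, 0, 0, 0, 0, -0.5, -0.9, -0.9, -0.9]

```text
time: 5.12
tcp_pos: [663.8, -151.0, 151.5]
ee_rot: [-0.001, 0.978, 0.208, -0.002]
contact_force: [0.1, 0.2, -1.1]
grip_width: 0.27
```

move_arm:
  jaw: [0, 0, 0, 0, 0, 0, 0, 0, 0, 0]
  translation:
    - [0, 0, 0]
    - [0, 0, 0]
    - [0, 0, 0]
    - [0, 0, 0]
    - [0, 0, 0]
    - [0, 0, 0]
    - [0, 0, 0]
    - [0, 0, 0]
    - [0, 0, 0]
    - [0, 0, 0]
  turn: [-0.9, -0.9, -0.9, -0.9, -0.9, -0.9, -0.9, -0.9, -0.9, -0.9]

```text
time: 5.95
tcp_pos: [663.7, -151.2, 151.6]
ee_rot: [-0.001, 0.777, 0.629, -0.001]
contact_force: [0.5, -0.3, -1.5]
grip_width: 0.272
```

move_arm:
  jaw: [0, 0, 0, 0, 0, 0, 0]
  translation:
    - [0, 0, 0]
    - [0, 0, 0]
    - [0, 0, 0]
    - [0, 0, 0]
    - [0, 0, 0]
    - [0, 0, 0]
    - [0, 0, 0]
  turn: [-0.9, -0.9, -0.9, -0.9, -0.6, 0, 0]

```text
time: 6.53
tcp_pos: [663.9, -151.4, 152.2]
ee_rot: [-0.001, 0.623, 0.782, -0.0]
contact_force: [0.1, -0.5, -1.5]
grip_width: 0.276
```

```bash
python3 -c "
from h import *
st()
a,_=shot('scene','s2');b,_=shot('top','t2')
o=np.hstack([cv2.resize(a[100:250,200:400],None,fx=2,fy=2),cv2.resize(b[80:230,200:400],None,fx=2,fy=2)]);cv2.imwrite('pics/g2.png',o)"
```

```text
t 6.53 tcp [ 663.9  -151.35  152.19] yaw 102.87 z [-0.  0. -1.] F [ 0.12 -0.52 -1.5 ] T [ 0.02 -0.03  0.06] grip 0.276
```

View pics/g2.png

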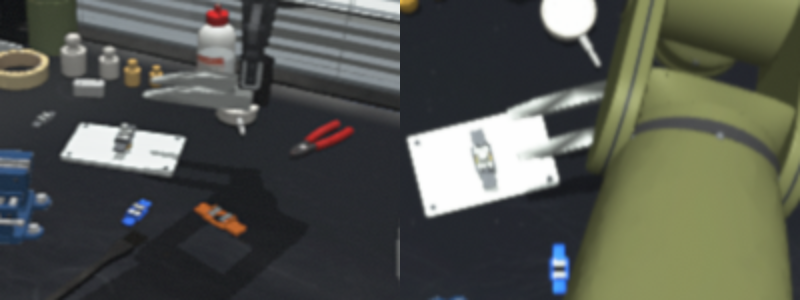

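The fork is held, with its prongs visible ahead of the wrist towards the plate (top view, about (520..600, 100..150) in the crop). Next I'll measure its pitch and alignment from depth.

```bash
cat >> h.py <<'E'
PIN=np.array([629.1,6.4]);YAW=103.
def prongs(tag,zlo,zhi,cam_='top',c=None,yaw=YAW,xr=(25,136)):
    f=np.load(f'pics/{tag}.npz');P=cloud(cam_,f['d']).reshape(-1,3);im=f['im'].reshape(-1,3)
    t=np.radians(yaw);X=(P[:,:2]-c)@np.array([[np.cos(t),-np.sin(t)],[np.sin(t),np.cos(t)]])
    m=(P[:,2]>zlo)&(P[:,2]<zhi)&(abs(X[:,1])<36)&(X[:,0]>xr[0])&(X[:,0]<xr[1]+10)
    return X[m],P[m][:,2]
E
python3 - <<'E'
from h import *
s,_=st()
for cm,tag in(('top','t2'),('scene','s2')):
    X,z=prongs(tag,85,130,cm,c=s['tcp_pos'][:2])
    print(cm,len(X))
    for a in range(25,145,10):
        m=(X[:,0]>=a)&(X[:,0]<a+10)
        L=m&(X[:,1]>0);Rr=m&(X[:,1]<0)
        f=lambda k:(np.r_[k.sum(),np.median(z[k]),np.percentile(X[k,1],[3,97])] if k.sum()>3 else None)
        print(a,f(L),f(Rr))
    print('tip',X[:,0].max())
E
```

```text
t 6.63 tcp [ 664.2  -151.5   152.81] yaw 102.89 z [-0.  0. -1.] F [-0.23 -0.14 -1.  ] T [-0.04  0.01 -0.03] grip 0.27
top 706
25 None [  6.   121.17 -29.16 -24.46]
35 None [ 44.   120.92 -28.73 -14.89]
45 None [ 47.   121.02 -28.97 -15.09]
55 [ 33.   121.36  13.24  26.64] [ 47.   121.26 -28.65 -15.25]
65 [ 47.   119.34  13.29  26.74] [ 51.   119.19 -28.6  -15.3 ]
75 [ 45.   116.81  13.03  26.71] [ 45.   116.49 -28.85 -15.25]
85 [ 44.   114.31  12.94  26.48] [ 45.   114.19 -28.7  -15.42]
95 [ 42.   111.49  13.05  26.15] [ 42.   111.39 -29.28 -15.51]
105 [ 38.   108.94  13.2   25.69] [ 38.   108.74 -28.23 -16.24]
115 [ 32.   106.14  14.07  25.11] [ 32.   105.75 -28.13 -17.01]
125 [ 14.   103.53  15.39  23.92] [ 13.   104.17 -26.93 -17.51]
135 None None
tip 129.7892502780111
scene 594
25 [ 45.   113.73  16.75  30.64] [ 30.   115.82 -26.8  -12.54]
35 [ 43.   112.85  15.41  31.59] [ 29.   115.56 -26.89 -11.71]
45 [ 43.   113.44  17.3   31.03] [ 29.   116.68 -26.08 -12.2 ]
55 [ 42.   112.35  16.41  30.46] [ 30.   114.4  -27.   -12.18]
65 [ 36.   111.44  18.78  30.56] [ 27.   112.88 -24.69 -12.07]
75 [ 35.   109.33  14.67  29.25] [ 27.   111.57 -26.62 -11.26]
85 [ 29.   107.78  16.34  29.26] [ 23.   109.68 -25.81 -13.28]
95 [ 28.   106.97  14.2   28.8 ] [ 23.   106.57 -24.78 -13.29]
105 [ 19.   104.07  16.64  27.22] [ 20.   105.03 -28.55 -12.76]
115 [ 15.   103.07  15.85  27.68] [ 16.   103.3  -25.15 -13.81]
125 [  4.   101.19  18.53  24.44] None
135 None None
tip 128.11968509971538
```

```bash
python3 -c "
from h import *
to([664.8,-152.6,63.4],103)"
```

```text
t 6.63 tcp [ 664.2  -151.5   152.81] yaw 102.89 z [-0.  0. -1.] F [-0.23 -0.14 -1.  ] T [-0.04  0.01 -0.03] grip 0.27
units [-0.04  0.01  2.98]
turn -0.018300849954144383
```

move_arm:
  jaw: [0, 0, 0, 0, 0, 0, 0, 0]
  translation:
    - [-0.04, 0.01, 0.3]
    - [0, 0, 0.6]
    - [0, 0, 0.7]
    - [0, 0, 0.6]
    - [0, 0, 0.4]
    - [0, 0, 0.25]
    - [0, 0, 0.13]
    - [0, 0, 0]
  turn: [-0.02, 0, 0, 0, 0, 0, 0, 0]

```text
time: 7.3
tcp_pos: [664.8, -152.7, 63.5]
ee_rot: [-0.001, 0.622, 0.783, -0.0]
contact_force: [-0.1, -0.3, -2.0]
grip_width: 0.272
```

Run:
```python
from h import *
s,_=st()
a,_=shot('scene','s3');b,_=shot('top','t3')
o=np.hstack([cv2.resize(a[110:220,210:360],None,fx=2.6,fy=2.6),cv2.resize(b[110:220,190:340],None,fx=2.6,fy=2.6)]);cv2.imwrite('pics/g3.png',o)
c=PIN
X,z=prongs('t3',14,38,'top',c=c,xr=(-140,-22))
for a in range(-120,-15,10):
        m=(X[:,0]>=a)&(X[:,0]<a+10)
        f=lambda k:(np.r_[k.sum(),np.median(z[k]),np.percentile(X[k,1],[3,97])] if k.sum()>3 else None)
        print(a,f(m&(X[:,1]>0)),f(m&(X[:,1]<0)))
# clip lateral/along again
f=np.load('pics/t3.npz');P=cloud('top',f['d'])[135:185,220:265].reshape(-1,3);t=np.radians(YAW)
Q=(P[:,:2]-PIN)@np.array([[np.cos(t),-np.sin(t)],[np.sin(t),np.cos(t)]])
k=(P[:,2]>17)&(P[:,2]<60)&(abs(Q[:,0])<20);print('clip y',np.percentile(Q[k,1],[1,99]),'x',np.percentile(Q[k,0],[2,98]),np.median(P[k,2]))
k=(P[:,2]>36);print('pin top',Q[k].mean(0),k.sum(),P[k,2].max())
```

```text
t 7.3 tcp [ 664.84 -152.73   63.47] yaw 103.07 z [-0.  0. -1.] F [-0.08 -0.31 -1.96] T [ 0.    0.05 -0.01] grip 0.272
-120 None [ 37.    33.21 -28.61 -14.69]
-110 [17.   33.54 13.06 25.66] [ 38.    33.91 -28.59 -14.89]
-100 [37.   30.95 13.96 26.99] [ 37.    32.18 -28.18 -14.82]
-90 [37.   29.61 13.94 27.14] [ 36.    29.46 -28.23 -14.96]
-80 [34.  26.6 13.3 26.8] [ 34.    26.95 -27.95 -15.09]
-70 [34.   23.72 13.52 26.93] [ 34.    24.28 -29.37 -15.24]
-60 [29.   20.59 13.88 26.37] [ 30.    21.6  -27.75 -15.72]
-50 [27.   18.26 14.64 25.69] [ 26.    18.74 -27.7  -16.24]
-40 [15.   16.71 14.68 24.8 ] [ 12.    16.33 -26.42 -17.3 ]
-30 None None
-20 None None
clip y [-32.17  31.66] x [-11.45  10.98] 23.12382038438875
pin top [14.92 71.55] 24 901.7460926759032
```

View pics/g3.png

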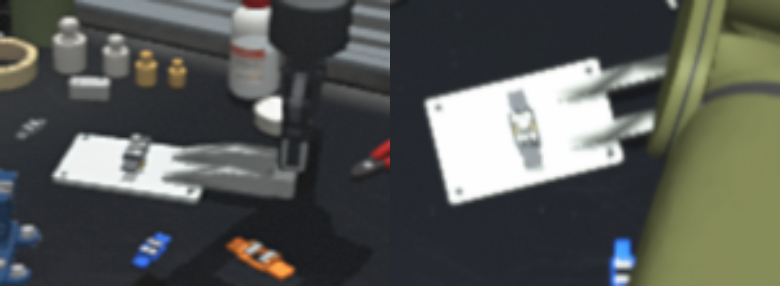

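The prongs straddle the clip's line, 13.5 to 27 on one side and -15 to -28 on the other, about 0.6 mm right of centre. Their tips are about 32 mm short of the pin. I'll lower onto the plate with a small shift.

move_arm:
  jaw: [0, 0, 0, 0, 0]
  translation:
    - [0, -0.02, 0.04]
    - [0, 0, 0.03]
    - [0, 0, 0.02]
    - [0, 0, 0.01]
    - [0, 0, 0]
  turn: [0, 0, 0, 0, 0]

```text
time: 7.82
tcp_pos: [664.6, -153.0, 61.5]
ee_rot: [0.0, 0.622, 0.783, 0.0]
contact_force: [0.6, 0.5, -0.3]
grip_width: 0.27
```

move_arm:
  jaw: [0, 0, 0]
  translation:
    - [0, 0, 0.02]
    - [0, 0, 0]
    - [0, 0, 0]
  turn: [0, 0, 0]

```text
time: 8.07
tcp_pos: [664.5, -152.9, 60.6]
ee_rot: [-0.0, 0.622, 0.783, -0.0]
contact_force: [0.3, 0.6, -1.9]
grip_width: 0.275
```

```bash
python3 -c "
from h import *
st()"
```

```text
t 8.07 tcp [ 664.5  -152.91   60.64] yaw 103.08 z [-0.  0. -1.] F [ 0.25  0.55 -1.92] T [-0.01  0.02  0.01] grip 0.275
```

move_arm:
  jaw: [0, 0, 0]
  translation:
    - [0, 0, 0.02]
    - [0, 0, 0]
    - [0, 0, 0]
  turn: [0, 0, 0]

```text
time: 8.32
tcp_pos: [664.7, -152.9, 60.4]
ee_rot: [0.0, 0.622, 0.783, 0.0]
contact_force: [-0.7, 0.3, -1.4]
grip_width: 0.271
```

move_arm:
  jaw: [0, 0, 0]
  translation:
    - [0, 0, 0.02]
    - [0, 0, 0]
    - [0, 0, 0]
  turn: [0, 0, 0]

```text
time: 8.57
tcp_pos: [664.9, -153.0, 60.1]
ee_rot: [0.0, 0.622, 0.783, 0.0]
contact_force: [-0.7, -0.4, 2.3]
grip_width: 0.27
```

Contact is confirmed: the vertical force went from about -1.6 N to +2.3 N. Sliding in now.

move_arm:
  jaw: [0, 0, 0, 0, 0, 0, 0, 0, 0, 0]
  translation:
    - [0.1, 0, 0]
    - [0.15, 0, 0]
    - [0.15, 0, 0]
    - [0.15, 0, 0]
    - [0.15, 0, 0]
    - [0.15, 0, 0]
    - [0.15, 0, 0]
    - [0.15, 0, 0]
    - [0.1, 0, 0]
    - [0, 0, 0]
  turn: [0, 0, 0, 0, 0, 0, 0, 0, 0, 0]

```text
time: 9.4
tcp_pos: [656.3, -115.4, 60.2]
ee_rot: [0.0, 0.622, 0.783, 0.0]
contact_force: [-1.1, 0.5, 5.5]
grip_width: 0.273
```

Run:
```python
from h import *
s,_=st()
a,_=shot('scene','s4');b,_=shot('top','t4')
o=np.hstack([cv2.resize(a[110:220,210:360],None,fx=2.6,fy=2.6),cv2.resize(b[110:220,190:340],None,fx=2.6,fy=2.6)]);cv2.imwrite('pics/g4.png',o)
```

```text
t 9.4 tcp [ 656.35 -115.43   60.18] yaw 103.11 z [ 0.  0. -1.] F [-1.15  0.51  5.49] T [ 0.41  0.07 -0.  ] grip 0.273
```

View pics/g4.png

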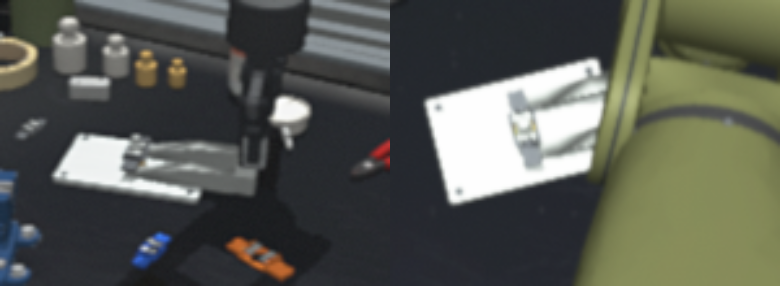

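The tips are passing under both wings at (515,100) and (535,160) in the crop, and the force is low. I'll continue.

move_arm:
  jaw: [0, 0, 0, 0, 0, 0, 0, 0, 0, 0]
  translation:
    - [0.1, 0, 0]
    - [0.15, 0, 0]
    - [0.15, 0, 0]
    - [0.15, 0, 0]
    - [0.15, 0, 0]
    - [0.15, 0, 0]
    - [0.15, 0, 0]
    - [0.15, 0, 0]
    - [0.1, 0, 0]
    - [0, 0, 0]
  turn: [0, 0, 0, 0, 0, 0, 0, 0, 0, 0]

```text
time: 10.33
tcp_pos: [648.0, -79.4, 60.4]
ee_rot: [0.001, 0.622, 0.783, 0.0]
contact_force: [-0.6, 0.2, 6.1]
grip_width: 0.269
```

Run:
```python
from h import *
s,_=st()
a,_=shot('scene','s5');b,_=shot('top','t5')
o=np.hstack([cv2.resize(a[110:220,210:360],None,fx=2.6,fy=2.6),cv2.resize(b[110:220,190:340],None,fx=2.6,fy=2.6)]);cv2.imwrite('pics/g5.png',o)
print((s['tcp_pos'][:2]-PIN)@[-.225,.974],(s['tcp_pos'][:2]-PIN)@[-.974,-.225])
```

```text
t 10.33 tcp [647.99 -79.36  60.37] yaw 103.13 z [ 0. -0. -1.] F [-0.62  0.23  6.09] T [ 0.12  0.09 -0.02] grip 0.269
-87.7755024583191 0.8992231385063939
```

View pics/g5.png

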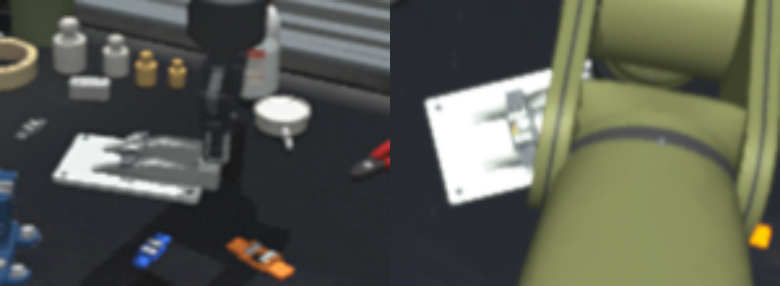

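The prongs now show beyond the clip on both sides of the pin and the forces are small. 42 mm remain.

move_arm:
  jaw: [0, 0, 0, 0, 0, 0, 0, 0, 0, 0]
  translation:
    - [0.1, 0, 0]
    - [0.15, 0, 0]
    - [0.15, 0, 0]
    - [0.15, 0, 0]
    - [0.15, 0, 0]
    - [0.15, 0, 0]
    - [0.15, 0, 0]
    - [0.15, 0, 0]
    - [0.15, 0, 0]
    - [0, 0, 0]
  turn: [0, 0, 0, 0, 0, 0, 0, 0, 0, 0]

```text
time: 11.27
tcp_pos: [639.1, -41.0, 60.4]
ee_rot: [0.001, 0.622, 0.783, 0.0]
contact_force: [-0.2, 1.0, 6.3]
grip_width: 0.271
```

Run:
```python
from h import *
s,_=st()
a,_=shot('scene','s6');b,_=shot('top','t6')
o=np.hstack([cv2.resize(a[110:220,210:360],None,fx=2.6,fy=2.6),cv2.resize(b[110:220,190:340],None,fx=2.6,fy=2.6)]);cv2.imwrite('pics/g6.png',o)
print((s['tcp_pos'][:2]-PIN)@[-.225,.974],(s['tcp_pos'][:2]-PIN)@[-.974,-.225])
# tip position: beyond pin
X,z=prongs('t6',10.5,38,'top',c=PIN,xr=(30,110))
print(X[:,0].max(),[(a,np.median(z[(X[:,0]>=a)&(X[:,0]<a+10)]),((X[:,0]>=a)&(X[:,0]<a+10)).sum()) for a in range(30,100,10)])
```

```text
t 11.27 tcp [639.11 -41.    60.4 ] yaw 103.13 z [ 0. -0. -1.] F [-0.18  1.    6.31] T [ 0.19  0.19 -0.02] grip 0.271
-48.42410052588248 0.9150486821118149
81.00275332958473 [(30, np.float64(22.95266307737893), np.int64(15)), (40, np.float64(20.65715768759833), np.int64(35)), (50, np.float64(18.245583600675104), np.int64(57)), (60, np.float64(16.32052668909887), np.int64(57)), (70, np.float64(12.8694607329561), np.int64(48)), (80, np.float64(11.65533581417128), np.int64(5)), (90, np.float64(nan), np.int64(0))]
  return _methods._mean(a, axis=axis, dtype=dtype,
  ret = ret.dtype.type(ret / rcount)
```

View pics/g6.png

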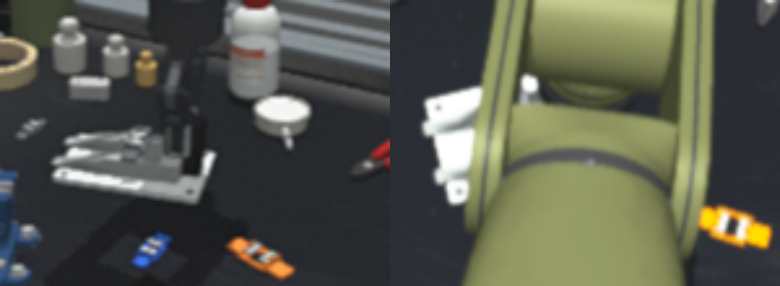

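The tips read about 81.5 mm past the pin against 85 wanted, so I'll push 3 mm more, then release and rise straight up.

move_arm:
  jaw: [0, 0, 0, 30, 40, 50, 60, 60, 60, 60]
  translation:
    - [0.1, 0, 0]
    - [0, 0, 0]
    - [0, 0, -0.02]
    - [0, 0, 0]
    - [0, 0, 0]
    - [0, 0, 0]
    - [0, 0, 0]
    - [0, 0, 0]
    - [0, 0, 0]
    - [0, 0, 0]
  turn: [0, 0, 0, 0, 0, 0, 0, 0, 0, 0]

```text
time: 12.2
tcp_pos: [638.0, -39.0, 59.9]
ee_rot: [-0.0, 0.622, 0.783, -0.0]
contact_force: [-0.1, -0.5, -0.4]
grip_width: 0.6
```

move_arm:
  jaw: [60, 60, 60, 60, 60, 60, 60, 60, 60, 60]
  translation:
    - [0, 0, -0.1]
    - [0, 0, -0.2]
    - [0, 0, -0.4]
    - [0, 0, -0.7]
    - [0, 0, -0.8]
    - [0, 0, -0.8]
    - [0, 0, -0.8]
    - [0, 0, -0.8]
    - [0, 0, -0.7]
    - [0, 0, -0.5]
  turn: [0, 0, 0, 0, 0, 0, 0, 0, 0, 0]

```text
time: 13.03
tcp_pos: [639.0, -39.1, 238.6]
ee_rot: [0.002, 0.622, 0.783, 0.001]
contact_force: [-0.4, 0.3, 0.7]
grip_width: 0.601
```

move_arm:
  jaw: [60, 60, 60, 60, 60, 60, 60, 60, 60, 60]
  translation:
    - [-0.8, 0, 0]
    - [-0.9, 0, 0]
    - [-0.9, 0, 0]
    - [-0.9, 0, 0]
    - [-0.9, 0, 0]
    - [-0.9, 0, 0]
    - [-0.9, 0, 0]
    - [-0.9, 0, 0]
    - [-0.5, 0, 0]
    - [0, 0, 0]
  turn: [0, 0, 0, 0, 0, 0, 0, 0, 0, 0]

```text
time: 13.87
tcp_pos: [689.7, -264.0, 234.2]
ee_rot: [0.0, 0.623, 0.782, -0.0]
contact_force: [-0.5, 0.7, 0.7]
grip_width: 0.595
```

Run:
```python
from h import *
s,_=st()
a,da=shot('scene','s7');b,d=shot('top','t7')
o=np.hstack([cv2.resize(a[130:210,220:320],None,fx=4,fy=4,interpolation=2),cv2.resize(b[120:200,200:300],None,fx=4,fy=4,interpolation=2)]);cv2.imwrite('pics/g7.png',o)
P=cloud('top',d).reshape(-1,3);t=np.radians(YAW)
Q=(P[:,:2]-PIN)@np.array([[np.cos(t),-np.sin(t)],[np.sin(t),np.cos(t)]]);z=P[:,2]
m=(abs(Q[:,1])<36)&(Q[:,0]>-90)&(Q[:,0]<100)
print('tip',Q[m&(z>10.5),0].max())
k=m&(z>50)&(z<75);print('handle',Q[k].mean(0),np.median(z[k]),k.sum(),cv2.minAreaRect(Q[k].astype(np.float32)))
for a in range(-30,90,10):
    for lo,hi in((-34,-29),(-27,-15),(-12,12),(15,27),(29,34)):
        kk=m&(Q[:,0]>=a)&(Q[:,0]<a+10)&(Q[:,1]>lo)&(Q[:,1]<hi);print(f'{np.median(z[kk]):.1f}' if kk.any() else None,end=' ')
    print(a)
```

```text
t 13.87 tcp [ 689.68 -263.98  234.24] yaw 102.91 z [ 0. -0. -1.] F [-0.55  0.68  0.71] T [0.07 0.01 0.  ] grip 0.595
tip 83.51731244626409
handle [-48.31   1.74] 68.81391757621032 247 ((-48.945926666259766, 0.6870603561401367), (24.691598892211914, 40.0764274597168), 87.6478042602539)
7.5 29.7 15.7 29.5 7.7 -30
7.9 29.6 7.8 29.6 7.1 -20
34.7 34.2 37.3 33.5 8.0 -10
35.5 35.3 37.9 34.3 10.8 0
6.8 29.0 9.4 29.4 8.0 10
8.2 27.1 7.6 28.1 7.2 20
7.4 24.9 7.6 24.6 7.8 30
8.3 21.3 7.5 22.1 6.6 40
8.2 19.2 7.7 19.3 7.4 50
7.5 16.6 7.4 16.5 7.6 60
3.7 12.7 1.9 13.7 1.4 70
-1.1 0.1 -0.5 0.4 0.1 80
```

View pics/g7.png

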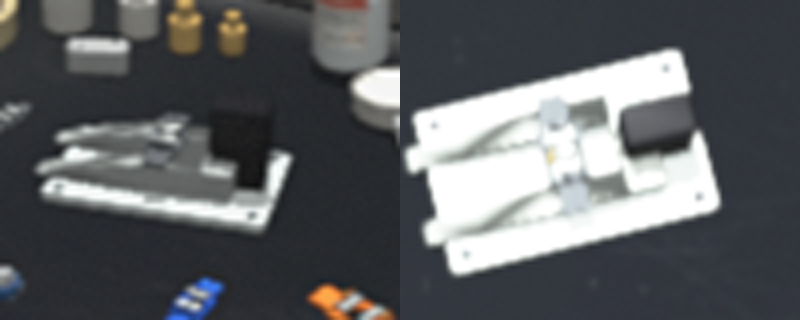

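The fork lies flat on the plate with the clip on the flats, and its wings are at (553,112) and (575,190) in the crop. I'll check that the clip is level by comparing with its starting state.

Run:
```python
from h import *
t=np.radians(YAW)
vision.read_camera('top');shot('top','t8')
for tag in('t0','t3','t7','t8'):
    f=np.load('pics/'+('top0' if tag=='t0' else tag)+'.npz');P=cloud('top',f['d']).reshape(-1,3)
    Q=(P[:,:2]-PIN)@np.array([[np.cos(t),-np.sin(t)],[np.sin(t),np.cos(t)]]);z=P[:,2]
    lo=31.5 if tag in('t7','t8') else 19
    k=(abs(Q[:,0])<14)&(abs(Q[:,1])<38)&(z>lo)&(z<60)
    w=k&(abs(Q[:,1])>18)
    q=Q[w]; r=z[w]; g=abs(r-np.median(r))<2.5
    c=np.linalg.lstsq(np.c_[q[g],np.ones(g.sum())],r[g],rcond=None)[0]
    print(tag,w.sum(),g.sum(),'wing z',np.median(r),'tilt deg x,y',np.degrees(c[:2]),'rect',cv2.minAreaRect(Q[k].astype(np.float32)),'res',np.std(r[g]-np.c_[q[g],np.ones(g.sum())]@c), 'max',z[k].max())
f0=np.load('pics/top0.npz');f1=np.load('pics/t8.npz')
P=cloud('top',f1['d']);P0=cloud('top',f0['d']);r=np.s_[160:240,110:155]
for A in(P0,P):
    k=A[r][...,2]>10;print('solid',A[r][k].mean(0),k.sum())
```

```text
t0 98 92 wing z 22.182024601974263 tilt deg x,y [0.47115018 0.11548992] rect ((-0.2098827362060547, -0.5454216003417969), (65.78590393066406, 23.741003036499023), 89.76225280761719) res 1.1664643698177586 max 42.940628610100816
t3 99 95 wing z 22.28469549867782 tilt deg x,y [ 2.65688006 -0.20774687] rect ((-0.19949913024902344, -0.4441375732421875), (65.76254272460938, 23.83981704711914), 89.820068359375) res 1.0249925919347245 max 40.24262882481594
t7 107 101 wing z 34.43283460515693 tilt deg x,y [ 0.77044111 -0.67294181] rect ((0.1256570816040039, -0.2045135498046875), (26.87568473815918, 65.82633972167969), 0.3013039231300354) res 1.2077660749020267 max 44.75632372176119
t8 106 97 wing z 34.73680969486293 tilt deg x,y [-1.31889499 -0.06176041] rect ((1.3182201385498047, -0.427581787109375), (66.87126159667969, 24.8574161529541), 85.48428344726562) res 1.1862011708674178 max 44.558743297727005
solid [536.84481451 236.72834145  33.78368312] 1535
solid [535.98552199 234.82908407  40.72645114] 1539
```

```bash
python3 -c "
from h import *
st();print(workorder.close_job())"
```

```text
t 14.07 tcp [ 689.62 -259.75  234.2 ] yaw 103.14 z [-0.  0. -1.] F [ 0.75  1.14 -0.15] T [ 0.04 -0.01  0.02] grip 0.599
the job is handed in; nothing more can be done
None
```

I picked up the forked wedge by its handle and slid it along the pin's plate under both wings of the clip. The fork is released and lies flat on the plate with the clip loose on the prongs. I handed the job in at about 14 s.

- **Fork position:** the pin sits about 48–50 mm along the slot (asked 48, allowed 38–56). The handle top at 68.8 mm and the flats at 29.5 mm are what a fork lying flat should read.
- **Clip:** its wings rose about 12.3 mm, from 22.3 to 34.6 mm. Tilt came out within about 1.3°, no larger than the depth noise, and the clip is centred on the pin to about 1.5 mm.
- **Forces:** readings at the end of each move were at most about 6 N during the slide. Peaks in between were not checked.
- **Disagreements:** the last two measurements of the clip's outline gave rotations about 5° apart. The before and after readings of the solid wedge differ by 1–2 mm in position and about 7 mm in mean height. I put both down to noise in the depth picture. The arm never went near the solid wedge, and the fingers were kept clear of the clip throughout.

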